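# Clamp a check sample under the rocker hold-down arm

## Robot

A 6-joint arm with a two-finger parallel gripper is mounted at the origin on the work surface. World frame = base frame: x ahead of the robot, y to its left, z up, the work surface at z = 0. Lengths are in m, angles in degrees, forces in N, time in s.
With the tool pointing down it reaches from about 0.375 to 0.9 m from the base axis. Payload 3.1 kg.
Tool frame: the origin (TCP) lies at the very end of the fingers, on their centre line; the grasp point (between the pads) lies 19 mm behind it; z points along the fingers, x is the direction in which the jaws open and shut, and the axes are right-handed (so a half turn about z gives the same grasp; the last joint's range is limited). The gripper opens to 87 mm and grips with 3 to 60 N. Pads are 19 mm wide; open, the fingers measure 117 mm over their backs; the gripper's body (75 mm by 190 mm) begins 51 mm behind the grasp point.
Start: joints at [56.179, 30.224, 82.088, -0, 67.689, -10.227], TCP at [0.25, 0.573, 0.223] pointing down, gripper open.
Joint ranges: [-176.69, 176.69], [-43.24, 126.21], [12.49, 139.97], [-82, 262], [0, 151.66], [-163.58, 163.58]. Speed limits (degrees/s): [159.86, 159.86, 180, 180, 180, 180].

## Interface

Orientations are given as a 3x3 rotation matrix whose columns are the frame's x, y, z axes.
In Python, from rig import read_state, capture, bot gives the robot as it stands.
- The arm moves only by the shell command python3 -m crank 'ROWS' [OPENING]. ROWS is JSON, a list of rows, each a list of 2 entries, a list of its own where there are three numbers: the shift along the tool's x, y, z in cm, then the turn, a rotation vector about the tool's x, y, z in rad. In form: [[[dx, dy, dz], [wx, wy, wz]], ...]. A call has 1 to 12 rows; each row shifts and turns the commanded pose from where the row before left it, along the tool's axes as they then stand; what a row does not reach is not made up. A row lasts 1/10 s, in which the tool goes at most 50 mm and 8.59 degrees, less where a joint would pass 70% of its speed; a pose out of reach is approached as far as the arm can. A call with a gripper value outside its range is refused whole. OPENING is the closure, from -1 (fully open) to 1 (shut), set as the call begins (- or left out, the last holds). The fingers move at their own pace and stop on an object; the grip force is fixed at half the most. Time passes only in rows, so rows that do not move let the fingers close. It gives the time, the measured TCP pose, the force and the opening at its end, in the units of the state.
- read_state(): the state, without advancing time (a new reading comes with each control period).
- capture(name): name is "side" or "top" or "wrist"; returns a dict with "pixels" (400x640x3 uint8, red, green, blue), "camera_matrix" (3x3 intrinsics, pixels), "R" (3x3) and "t" (3): a world point X has camera coordinates R X + t. Camera axes: x right, y down, z forward; pixel columns grow to the right and rows downward; lengths in m; the calibration is good to about 2 mm. A picture is of the moment at which its call begins. There is no depth.
- bot.hand_in(): hands the job in, once; it reports no verdict.
The state is a dict: "time_s": time; "joint_positions": joint angles; "qvel": joint speeds; "tau": joint torques, N m; "position": TCP position; "tcp_rot": TCP orientation; "force": force on the tool from outside, world axes, zero at the start; "moment": the same for the moment, N m; "opening": opening from 0.0 (shut) to 1.0 (fully open).
Only numpy, scipy, OpenCV 4.12 (cv2) and the standard library are available. Lean on these libraries where they do the work, as an engineer would, in place of code of your own. Each camera call takes 0.05 s, during which the arm holds its last target.

## Task

Load the blue-banded check sample on the analyser's measuring stage: with light pressure, press down the orange thumb roll at the rear of the hold-down arm until its nose tips up and stays up by itself when you let go. Then slide the sample in under the raised nose, bare end first and flat on the stage, fully home against the brass end stop and along the dark side fence, and push the nose down so that it clamps the sample. Be gentle with the arm and the stop, and leave the other samples and everything else on the desk where they are.

Things in the scene. Friction and masses are not known exactly. Their poses are not given: they have to be found in the camera images.
- stage: Fixed measuring stage: grey block, steel top, x = -136 to 120 mm, 124 mm wide (y), flat top 40 mm above the desk. Origin on the desk below it; x runs along the arm from the loading end (-x, nearer the samples) to the rear, y left of that, z up. The hold-down arm lies along y = 0, 18 mm wide, pivot x = +35, on a dark bracket with studs (x = 22 to 48, y = -45 to 45), locked at a height not measured.
- under_roll (a point): Point on the stage top below the axis of the orange, rubber-sleeved thumb roll at the arm's rear end (20 mm in diameter, 36 mm long along the stage's y; gives 1 mm for 25 N). With the arm down the roll's top is 54 to 72 mm above this point, by the bracket's set height, which is not measured: feel for it. It goes 27 mm down and 5 mm towards the pivot as the arm tips up.
- window (a point): White window in the stage top, below the arm's nose and ball foot. With the arm down the black rubber disc on top of the nose (24 mm across, gives 1 mm for 12 N) is 50 to 68 mm above this point; tipped up it is 26 mm higher and 10 mm nearer the pivot, and the foot, now reaching 16 mm to -x of this point, is 32 mm or more above the stage: room to slide the sample in, not to lower it in.
- rocker (a joint): Hold-down arm, rad: 0 = nose down, 0.46 = nose up on its end stop. An over-centre spring pulls it down below 0.43 and up above: the roll takes about 7 N to start, less and less, almost nothing at 0.43; then the arm goes on to its end stop and stays. The raised nose, pressed some 3 mm, goes over and closes itself with a few N (0.03 to 0.36 on the sample). Arm and stage bear 15 N at most.
- stop_face (a point): On the face of the brass end stop (30 mm wide in y, 14 mm high), 11 mm above the stage top, x = +5 on the stage. Axes as the stage: the face looks to -x, the sample's bare end comes to rest on it. It bears at most 15 N from the sample.
- fence_face (a point): On the face of the dark side fence, 11 mm above the stage top: a bar 50 mm long in x, 14 mm high, 10 mm thick; its face looks to the stage's -y and is parallel to its x. The sample's +y side lies along it, which centres the sample under the arm.
- blue_mid (a point): Centre of the blue-banded aluminium check sample, a flat bar 120 x 30 x 22 mm, about 0.2 kg, lying on a 2 mm black mat. Its x axis runs along the bar from the blue-banded end to the bare end, z up; the blue band covers x = -54 to -18 mm and is the end to hold.
- blue_end (a point): Middle of the end face of the bare end of the blue-banded sample, 60 mm from its centre along its x; this face goes against the end stop.
- yellow_mid (a point): Centre of the yellow-banded sample, same shape; leave alone.
- red_mid (a point): Centre of the red-banded sample, same shape; leave alone.
- mouse: Black computer mouse 105 x 60 x 32 mm, origin under its middle; leave alone.
- wipe_bottle: White bottle, 68 mm across, 165 mm tall, origin under its middle; leave alone.
- mug: White mug, 82 mm across, 92 mm tall, origin under its middle; leave alone.
- loupe: Black loupe, 38 mm across, 34 mm tall, origin under its middle; leave alone.
- notepad: Paper notepad 148 x 105 x 11 mm, origin under its middle; leave alone.
- deburrer: Hand deburring tool like a screwdriver lying on the desk; leave alone.
Mind the look-alikes: they are no part of the job. What is shaped like the part that bears blue_mid but brown or purple is not meant.

How it is judged (in metres and radians):
On the way, in this order (a step that is already met when the one before it is completed fails the run):
1. The thumb roll is being pressed down by the fingers and the nose is rising (contact force between the fingers and thumb_roll above 1.5 N and value of joint rocker above 0.1 rad).
2. The arm stays tipped up by itself, nothing touching it (value of joint rocker above 0.445 rad and contact force between the fingers and stage below 0.2 N), for 0.3 s.
3. The blue sample lies home on the stage, against the stop and along the fence, under the raised nose (x of blue_end in the frame of stop_face above -0.0025 m and y of blue_end in the frame of stop_face between -0.0025 and 0.0025 m and z of blue_end in the frame of stop_face between -0.0025 and 0.0025 m and angle between the x axis of blue_mid and the x axis of stop_face, either way round below 0.06 rad and value of joint rocker above 0.445 rad), for 0.2 s.
At the end, for the whole second after the job is handed in: The blue sample lies flat and still on the stage, bare end within 2.5 mm of the end stop, side within 2.5 mm of the fence, parallel within 0.06 rad; the arm's nose is closed on it (0.02 to 0.38 rad); all released; other samples and things moved less than 15 mm (x of blue_end in the frame of stop_face above -0.0025 m and y of blue_end in the frame of stop_face between -0.0025 and 0.0025 m and z of blue_end in the frame of stop_face between -0.0025 and 0.0025 m and angle between the x axis of blue_mid and the x axis of stop_face, either way round below 0.06 rad and value of joint rocker between 0.02 and 0.38 rad and linear speed of sample_blue below 0.01 m/s); the robot touches nothing.
It fails at once if The fingers bear on the arm or stage with more than 15 N (contact force between the fingers and stage above 15 N).
It fails at once if The sample is driven against the end stop with more than 15 N (contact force between sample_blue and stop above 15 N).
It fails at once if Another sample or a thing on the desk is moved more than 15 mm (distance of any of yellow_mid, red_mid, mouse, wipe_bottle, mug, loupe, notepad, deburrer from where it was at the start of the episode above 0.015 m).
It also fails if it takes over 67 s, if anything falls off the work surface, if the arm or the gripper's body presses on something with over 40 N, if the wrist force passes 120 N, or if a joint passes its speed limit or range.

## Working session

There is one attempt and no reset: what is moved stays moved. The work goes in short steps, Python scripts to look and compute and a shell command to move; the robot and the scene stay as the last step left them, time stands still between calls to the robot, and variables do not carry over. Pictures are saved under pics/ and viewed, and the job is handed in when it is done.

```bash
ls; mkdir -p pics; python3 - <<'E'
from rig import read_state,capture
import cv2,json
s=read_state();print(s)
for n in ("side","top","wrist"):
    c=capture(n);cv2.imwrite(f"pics/{n}0.png",c["pixels"][:,:,::-1]);print(n,c["camera_matrix"],c["R"],c["t"])
E
```

```text
pics
{'time_s': 0.0, 'joint_positions': array([ 5.61799922e+01,  3.02785133e+01,  8.21565803e+01, -4.72344840e-04,
        6.76878354e+01, -1.02287466e+01]), 'qvel': array([ 0.04092686,  0.0130002 ,  0.07968302, -0.07720532, -0.0833766 ,
       -0.05242434]), 'tau': array([ 1.99572187e-04, -4.40040386e+01, -1.76594871e+01,  6.33476302e-02,
        5.82048751e-02, -1.75058817e-04]), 'position': array([0.24970873, 0.57215482, 0.2215754 ]), 'tcp_rot': array([[ 4.00205133e-01,  9.16424815e-01, -1.18782585e-03],
       [ 9.16423149e-01, -4.00206721e-01, -1.78671614e-03],
       [-2.11276690e-03, -3.73498138e-04, -9.99997698e-01]]), 'force': array([0.62605902, 0.25457375, 0.09099127]), 'moment': array([-0.01400203, -0.03443124, -0.0180348 ]), 'opening': 0.9984985448962062}
side [[452.69807087   0.         320.61847612]
 [  0.         452.69807087 198.48834864]
 [  0.           0.           1.        ]] [[ 0.92094545 -0.3894713   0.01309935]
 [-0.2801712  -0.68510945 -0.67240549]
 [ 0.27085713  0.61557872 -0.74006706]] [-0.49094096  0.19909114  1.43883368]
top [[485.04758089   0.         320.51817333]
 [  0.         485.04758089 198.35197727]
 [  0.           0.           1.        ]] [[-0.01562819 -0.99980595 -0.01199246]
 [-0.98476301  0.01746841 -0.17302217]
 [ 0.17319808  0.00910571 -0.98484492]] [0.01701762 0.54168661 1.5269019 ]
wrist [[330.54874013   0.         319.46540043]
 [  0.         330.54874013 199.59263301]
 [  0.           0.           1.        ]] [[ 0.40043816  0.91632148 -0.00205791]
 [ 0.88137257 -0.38454897  0.27441663]
 [ 0.25066249 -0.11170068 -0.96160869]] [-0.62369197 -0.03273596  0.39183785]
```

View pics/side0.png

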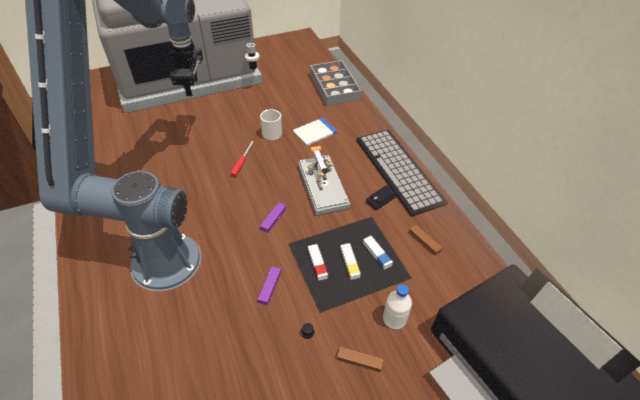

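View pics/top0.png

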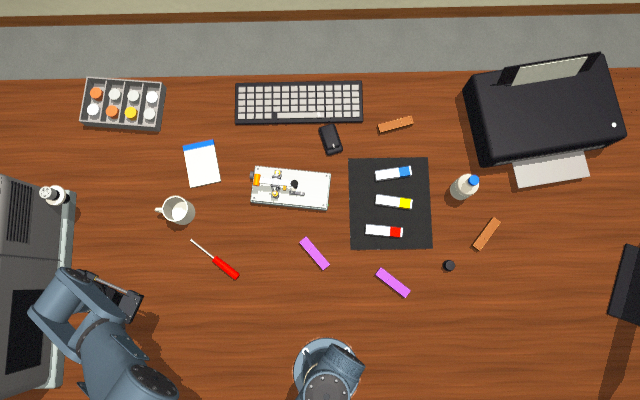

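View pics/wrist0.png

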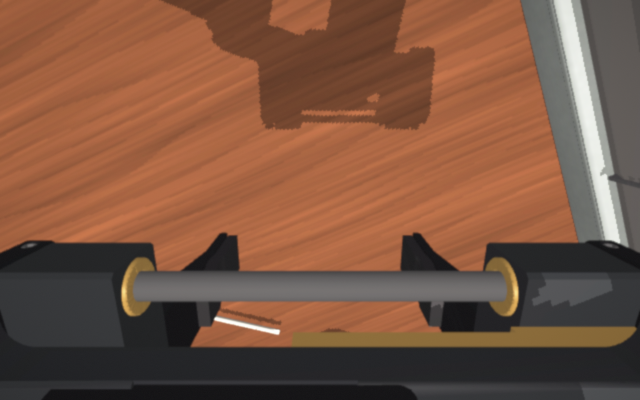

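```bash
python3 - <<'E'
import cv2
a=cv2.imread("pics/top0.png")[150:255,235:445];cv2.imwrite("pics/topz.png",cv2.resize(a,None,fx=3.8,fy=3.8,interpolation=cv2.INTER_CUBIC))
a=cv2.imread("pics/side0.png")[135:285,285:425];cv2.imwrite("pics/sidez.png",cv2.resize(a,None,fx=4,fy=4,interpolation=cv2.INTER_CUBIC))
E
```

```text
(no output)
```

View pics/topz.png

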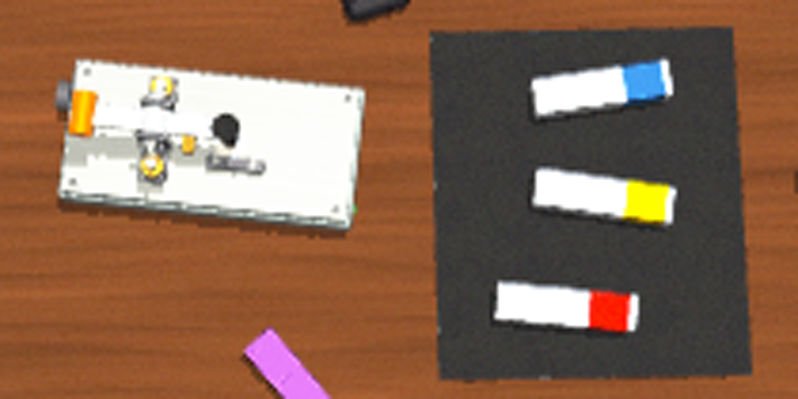

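View pics/sidez.png

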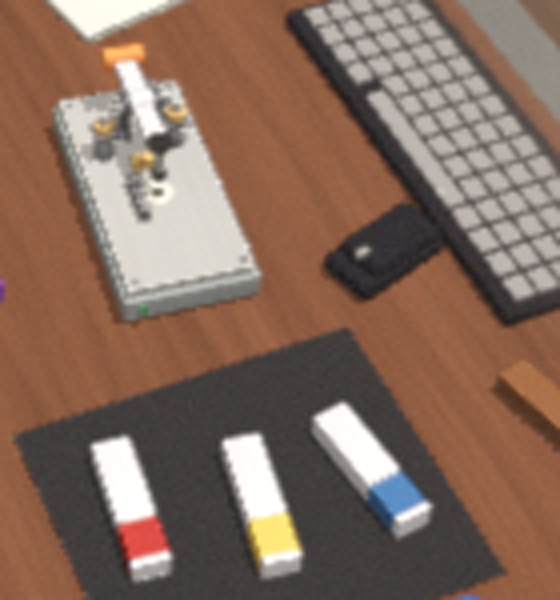

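```bash
cat > h.py <<'E'
import numpy as np,cv2
from rig import read_state,capture,bot
def ray(c,uv,z):
    K,R,t=map(np.array,(c["camera_matrix"],c["R"],c["t"]))
    d=R.T@np.linalg.inv(K)@np.array([uv[0],uv[1],1.]);o=-R.T@t
    return o+d*(z-o[2])/d[2]
def proj(c,X):
    p=np.array(c["camera_matrix"])@(np.array(c["R"])@np.array(X)+np.array(c["t"]));return p[:2]/p[2]
def tri(c1,u1,c2,u2):
    A=[];b=[]
    M=np.zeros((3,3));v=np.zeros(3)
    for c,u in((c1,u1),(c2,u2)):
        K,R,t=map(np.array,(c["camera_matrix"],c["R"],c["t"]))
        d=R.T@np.linalg.inv(K)@np.array([u[0],u[1],1.]);d/=np.linalg.norm(d);o=-R.T@t
        P=np.eye(3)-np.outer(d,d);M+=P;v+=P@o
    return np.linalg.solve(M,v)
def snap(n,f,crop=None,s=1):
    c=capture(n);a=c["pixels"][:,:,::-1]
    if crop: a=a[crop[1]:crop[3],crop[0]:crop[2]]
    cv2.imwrite("pics/"+f,cv2.resize(a,None,fx=s,fy=s,interpolation=cv2.INTER_CUBIC));return c
E
python3 - <<'E'
from h import *
c=capture("top");im=c["pixels"].copy()
hsv=cv2.cvtColor(im,cv2.COLOR_RGB2HSV)
# stage
m=((hsv[...,1]<60)&(hsv[...,2]>185)).astype(np.uint8);m[:, :240]=0;m[:,340:]=0;m[:155]=0;m[215:]=0
m=cv2.morphologyEx(m,cv2.MORPH_CLOSE,np.ones((9,9)))
k=max(cv2.findContours(m,0,2)[0],key=cv2.contourArea)
W=np.array([ray(c,p[0],.04)[:2] for p in k],np.float32)
r=cv2.minAreaRect(W);print("stage rect",r,cv2.boxPoints(r),cv2.boxPoints(cv2.minAreaRect(k)))
# roll
m=((hsv[...,0]<22)&(hsv[...,0]>8)&(hsv[...,1]>180)&(hsv[...,2]>180)).astype(np.uint8);m[:150]=0;m[215:]=0;m[:,300:]=0;m[:,:240]=0
k=max(cv2.findContours(m,0,2)[0],key=cv2.contourArea);r=cv2.minAreaRect(k);print("roll px",r,ray(c,r[0],.10))
# samples
mat=im[155:250,345:435].astype(int)
m=np.zeros(im.shape[:2],np.uint8);m[155:250,345:435]=(mat.max(2)>120);m[215-2:250,345:350]=0
for k in cv2.findContours(m,0,2)[0]:
    if cv2.contourArea(k)<150: continue
    W=np.array([ray(c,p[0],.024)[:2] for p in k],np.float32)
    print("sample",cv2.boundingRect(k),cv2.minAreaRect(W))
for nm,lo,hi in(("blue",95,125),):
    m=((hsv[...,0]>lo)&(hsv[...,0]<hi)&(hsv[...,1]>120)&(hsv[...,2]>120)).astype(np.uint8);m[:150]=0;m[250:]=0;m[:,435:]=0;m[:,345+0:0]=0
    k=max(cv2.findContours(m,0,2)[0],key=cv2.contourArea)
    r=cv2.minAreaRect(k);print(nm,r,ray(c,r[0],.024))
E
```

```text
stage rect ((0.5827005505561829, 0.10630084574222565), (0.25129973888397217, 0.12054741382598877), 82.98455047607422) [[ 0.50753164 -0.01104666]
 [ 0.6271765  -0.02576996]
 [ 0.65786946  0.22364835]
 [ 0.5382246   0.23837166]] [[250.25932 201.11035]
 [254.00774 165.12582]
 [330.34607 173.07773]
 [326.59766 209.06226]]
roll px ((258.0, 179.49998474121094), (1.8083888292312622, 11.179131507873535), 9.462322235107422) [0.59664852 0.20420236 0.1       ]
sample (365, 224, 38, 13) ((0.4377480149269104, -0.19573891162872314), (0.12017031759023666, 0.03302402421832085), 83.56656646728516)
sample (375, 194, 38, 15) ((0.5329079031944275, -0.23156297206878662), (0.12045571953058243, 0.035429295152425766), 80.72323608398438)
sample (375, 165, 37, 16) ((0.6284761428833008, -0.2335290014743805), (0.03512801602482796, 0.12144195288419724), 7.573091506958008)
sample (345, 155, 90, 95) ((0.5332855582237244, -0.2205885946750641), (0.29684579372406006, 0.31305640935897827), 88.6043472290039)
blue ((403.9499206542969, 170.64999389648438), (9.475231170654297, 9.899495124816895), 81.8698959350586) [ 0.6344697  -0.27028936  0.024     ]
```

```bash
python3 -m crank '[[[0,0,0],[0,0,0.142]],[[0,0,0],[0,0,0.142]],[[0,0,0],[0,0,0.142]],[[0,0,0],[0,0,0.142]],[[0,0,0],[0,0,0.142]],[[0,0,0],[0,0,0.142]],[[0,0,0],[0,0,0.142]],[[0,0,0],[0,0,0.142]],[[0,0,0],[0,0,0.145]]]' 1
python3 - <<'E'
from h import *
s=read_state();R=np.array(s["tcp_rot"]);p=s["position"];print(p,R)
print(R.T@(np.array([.594,.235,.22])-p))
c=capture("wrist");o=-np.array(c["R"]).T@c["t"];print("cam",R.T@(o-p),R.T@np.array(c["R"]).T)
t,sd=capture("top"),capture("side")
print("roll",tri(t,(257.5,179.5),sd,(285+124/4,135+55/4)))
print(ray(sd,(285+124/4,135+55/4),.1))
E
```

```text
time_s: 1.1
position: [0.25, 0.5726, 0.2223]
tcp_rot: [[0.992, -0.128, -0.0], [-0.128, -0.992, -0.001], [-0.0, 0.001, -1.0]]
force: [0.7, 0.5, 0.2]
opening: 0.266
[0.25001322 0.57258391 0.22225955] [[ 9.91824917e-01 -1.27605659e-01 -3.59268323e-04]
 [-1.27605835e-01 -9.91824824e-01 -5.19167564e-04]
 [-2.90082522e-04  5.60768061e-04 -9.99999801e-01]]
[0.38425299 0.29092818 0.00231122]
cam [-0.0005959  -0.07526301 -0.1627954 ] [[ 9.99999983e-01 -1.63685915e-04 -8.21976007e-05]
 [ 1.79975119e-04  9.61477336e-01  2.74884158e-01]
 [ 3.40364653e-05 -2.74884168e-01  9.61477349e-01]]
roll [0.5973052  0.20426374 0.10741624]
[0.60289471 0.2118844  0.1       ]
```

```bash
python3 -m crank '[[[3.84,2.9,0],[0,0,0]],[[3.84,2.9,0],[0,0,0]],[[3.84,2.9,0],[0,0,0]],[[3.84,2.9,0],[0,0,0]],[[3.84,2.9,0],[0,0,0]],[[3.84,2.9,0],[0,0,0]],[[3.84,2.9,0],[0,0,0]],[[3.84,2.9,0],[0,0,0]],[[3.84,2.9,0],[0,0,0]],[[3.84,2.9,0],[0,0,0]],[[0,0,0],[0,0,0]]]'
python3 - <<'E'
from h import *
c=snap("wrist","w1.png");np.savez("w1.npz",**c);print(read_state()["position"])
E
```

```text
time_s: 2.35
position: [0.6013, 0.2332, 0.2225]
tcp_rot: [[0.992, -0.125, 0.005], [-0.125, -0.992, -0.002], [0.005, 0.001, -1.0]]
force: [-0.8, 0.5, -0.4]
opening: 0.002
[0.59834493 0.23546014 0.22220237]
```

View pics/w1.png

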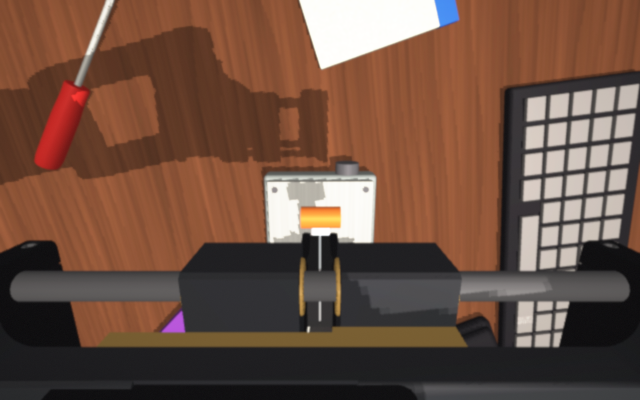

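```bash
python3 - <<'E'
from h import *
c=dict(np.load("w1.npz"));im=c["pixels"]
hsv=cv2.cvtColor(im,cv2.COLOR_RGB2HSV)
m=((hsv[...,0]<25)&(hsv[...,0]>8)&(hsv[...,1]>140)&(hsv[...,2]>215)).astype(np.uint8);m[:195]=0;m[240:]=0;m[:,:290]=0;m[:,350:]=0
k=max(cv2.findContours(m,0,2)[0],key=cv2.contourArea);print(cv2.boundingRect(k))
x,y,w,h=cv2.boundingRect(k);print("depth by length",.036*330.5/w)
t,sd=capture("top"),capture("side")
rc=(x+w/2-.5,y+h/2-.5)
for cc,u in((t,(257.5,179.5)),(sd,(316,148.7))): print(tri(c,rc,cc,u))
g=cv2.cvtColor(im,cv2.COLOR_RGB2GRAY)
print(g[165:195,300]); print(g[182,258:275],g[182,368:385])
for u in((265.5,176),(375.5,175)): print(u,ray(c,u,.04))
E
```

```text
(301, 208, 39, 20)
depth by length 0.3050769230769231
[0.5985107  0.20699345 0.09153369]
[0.60041492 0.21014342 0.10229087]
[105  98  81  72  71  73  80  86  91 106 144 178 202 212 190 142 158 212
 198 182 179 179 179 180 179 179 179 179 178 179]
[104 102  97  87  71  80 120 154 165 206 228 231 230 230 231 232 233] [246 245 246 246 244 229 218 189 132 105 104 103 101  99  99  99 100]
(265.5, 176) [0.5448933  0.24290587 0.04      ]
(375.5, 175) [0.66116652 0.22918794 0.04      ]
```

```bash
python3 -m crank '[[[0.2,1.6,0],[0,0,0]],[[0.2,1.6,0],[0,0,0]],[[0,0,3],[0,0,0]],[[0,0,3],[0,0,0]],[[0,0,3],[0,0,0]],[[0,0,0],[0,0,0]],[[0,0,0],[0,0,0]]]'
python3 - <<'E'
from h import *
c=snap("wrist","w2.png",(220,130,420,260),4);s=read_state();print(s["position"],s["tcp_rot"],s["force"])
E
```

```text
time_s: 3.2
position: [0.5956, 0.2056, 0.1328]
tcp_rot: [[0.993, -0.121, -0.001], [-0.121, -0.993, -0.0], [-0.001, 0.0, -1.0]]
force: [0.5, -0.6, 0.1]
opening: 0.005
[0.59674394 0.20589188 0.13391731] [[ 9.92621088e-01 -1.21240858e-01  2.00740921e-03]
 [-1.21241461e-01 -9.92623028e-01  1.80895320e-04]
 [ 1.97066870e-03 -4.22941735e-04 -9.99997969e-01]] [ 0.33740339 -0.27476234  0.12854503]
```

View pics/w2.png

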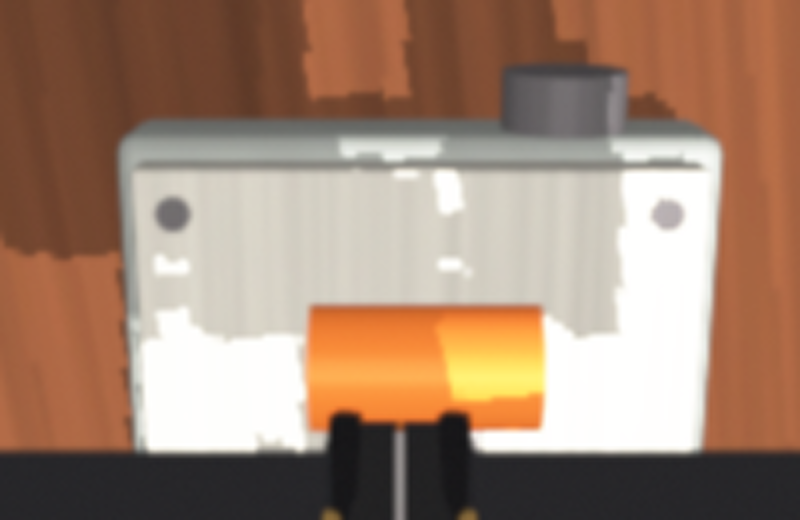

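```bash
python3 -m crank '[[[0.35,-0.15,0.7],[0,0,0]],[[0,0,0.7],[0,0,0]],[[0,0,0.1],[0,0,0]],[[0,0,0.1],[0,0,0]],[[0,0,0.1],[0,0,0]]]'; python3 -m crank '[[[0,0,0.1],[0,0,0]],[[0,0,0.1],[0,0,0]],[[0,0,0.1],[0,0,0]]]'
```

```text
time_s: 3.75
position: [0.5998, 0.207, 0.1156]
tcp_rot: [[0.993, -0.122, 0.0], [-0.122, -0.993, 0.0], [0.0, -0.0, -1.0]]
force: [-0.4, 0.0, -0.0]
opening: 0.009
time_s: 4.05
position: [0.5997, 0.207, 0.1125]
tcp_rot: [[0.993, -0.122, 0.0], [-0.122, -0.993, 0.0], [0.0, -0.0, -1.0]]
force: [0.4, 0.2, 0.2]
opening: 0.002
```

```bash
python3 -m crank '[[[0,0,0.1],[0,0,0]],[[0,0,0.1],[0,0,0]],[[0,0,0.1],[0,0,0]]]';python3 -m crank '[[[0,0,0.1],[0,0,0]],[[0,0,0.1],[0,0,0]]]'
```

```text
time_s: 4.35
position: [0.5997, 0.207, 0.1094]
tcp_rot: [[0.993, -0.122, -0.0], [-0.122, -0.993, -0.0], [-0.0, 0.0, -1.0]]
force: [0.3, -0.7, -0.2]
opening: 0.004
time_s: 4.55
position: [0.5998, 0.2071, 0.1084]
tcp_rot: [[0.993, -0.122, 0.0], [-0.122, -0.993, 0.0], [0.0, -0.0, -1.0]]
force: [-1.3, 0.5, 7.5]
opening: 0.001
```

```bash
python3 -m crank '[[[0,0,0.05],[0,0,0]],[[0,0,0.05],[0,0,0]]]';python3 -m crank '[[[0,0,0.1],[0,0,0]],[[0,0,0.1],[0,0,0]]]'; python3 -m crank '[[[0,0,0.1],[0,0,0]],[[0,0,0.1],[0,0,0]]]'
```

```text
time_s: 4.75
position: [0.5999, 0.2072, 0.1079]
tcp_rot: [[0.993, -0.122, 0.001], [-0.122, -0.993, 0.0], [0.001, -0.0, -1.0]]
force: [-1.7, 0.3, 7.4]
opening: 0.005
time_s: 4.95
position: [0.5999, 0.2074, 0.1059]
tcp_rot: [[0.993, -0.122, 0.001], [-0.122, -0.993, 0.001], [0.001, -0.001, -1.0]]
force: [-2.5, 0.5, 6.5]
opening: 0.007
time_s: 5.15
position: [0.5999, 0.2077, 0.1039]
tcp_rot: [[0.993, -0.122, 0.001], [-0.122, -0.993, 0.001], [0.001, -0.001, -1.0]]
force: [-1.8, 1.5, 7.0]
opening: 0.006
```

```bash
python3 -m crank '[[[0,0,0.15],[0,0,0]],[[0,0,0.15],[0,0,0]],[[0,0,0.15],[0,0,0]],[[0,0,0.15],[0,0,0]]]';python3 -m crank '[[[0,0,0.15],[0,0,0]],[[0,0,0.15],[0,0,0]],[[0,0,0.15],[0,0,0]],[[0,0,0.15],[0,0,0]]]'; python3 -m crank '[[[0,0,0.1],[0,0,0]],[[0,0,0.1],[0,0,0]],[[0,0,0.1],[0,0,0]],[[0,0,0.1],[0,0,0]]]'
```

```text
time_s: 5.55
position: [0.5999, 0.208, 0.0977]
tcp_rot: [[0.993, -0.122, 0.001], [-0.122, -0.993, 0.002], [0.001, -0.002, -1.0]]
force: [-1.1, 3.0, 5.1]
opening: 0.006
time_s: 5.95
position: [0.5999, 0.2074, 0.0907]
tcp_rot: [[0.993, -0.122, 0.001], [-0.122, -0.993, 0.001], [0.001, -0.001, -1.0]]
force: [-0.8, 2.5, 4.0]
opening: 0.008
time_s: 6.35
position: [0.5998, 0.2066, 0.0862]
tcp_rot: [[0.993, -0.122, -0.0], [-0.122, -0.993, -0.001], [-0.0, 0.001, -1.0]]
force: [0.2, 0.0, 1.4]
opening: 0.005
```

```bash
python3 -m crank '[[[0,0,0.1],[0,0,0]],[[0,0,0.1],[0,0,0]]]';python3 -m crank '[[[0,0,0.1],[0,0,0]]]'; python3 -m crank '[[[0,0,0.05],[0,0,0]]]'
```

```text
time_s: 6.55
position: [0.5996, 0.2064, 0.0841]
tcp_rot: [[0.993, -0.122, -0.001], [-0.122, -0.993, -0.001], [-0.001, 0.001, -1.0]]
force: [0.3, -0.3, -0.8]
opening: 0.007
time_s: 6.65
position: [0.5994, 0.2067, 0.0831]
tcp_rot: [[0.993, -0.122, -0.001], [-0.122, -0.993, -0.0], [-0.001, 0.0, -1.0]]
force: [-0.1, 0.2, 0.1]
opening: 0.005
time_s: 6.75
position: [0.5993, 0.2068, 0.0826]
tcp_rot: [[0.993, -0.122, -0.001], [-0.122, -0.993, -0.0], [-0.001, 0.0, -1.0]]
force: [-0.5, 0.3, 0.6]
opening: 0.012
```

```bash
python3 -m crank '[[[0,0,0.05],[0,0,0]],[[0,0,-0.3],[0,0,0]],[[0,0,-2],[0,0,0]],[[0,0,-4],[0,0,0]],[[0,0,-4],[0,0,0]],[[0,0,-4],[0,0,0]]]'
python3 - <<'E'
from h import *
c=snap("side","s3.png",(285,135,355,215),7);snap("top","t3.png",(235,150,345,225),7)
E
```

```text
time_s: 7.35
position: [0.5994, 0.207, 0.2271]
tcp_rot: [[0.993, -0.122, -0.0], [-0.122, -0.993, -0.0], [-0.0, 0.0, -1.0]]
force: [0.2, 0.5, -0.1]
opening: 0.005
```

View pics/s3.png

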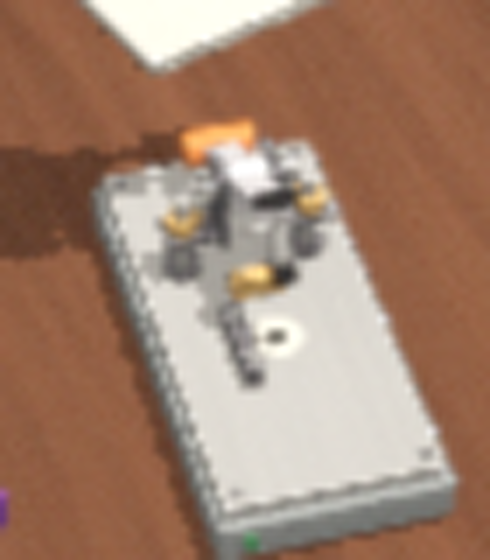

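View pics/t3.png

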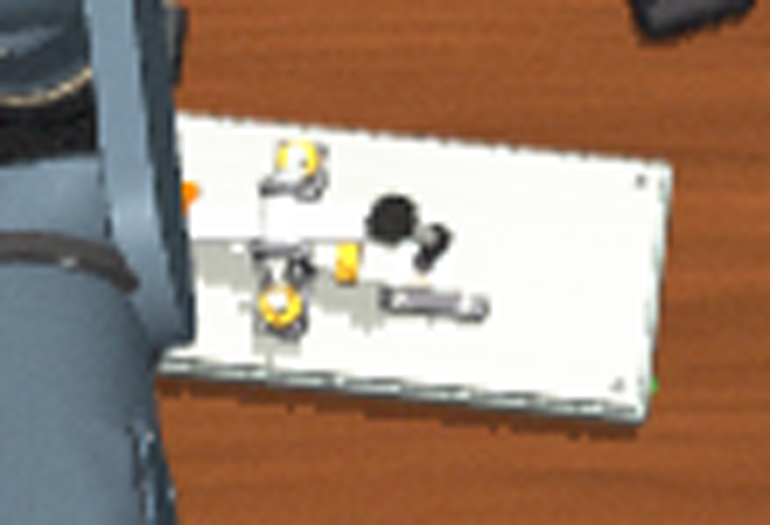

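```bash
python3 -m crank '[[[0.12,4.6,0],[0,0,0]],[[0.12,4.6,0],[0,0,0]],[[0.12,4.6,0],[0,0,0]],[[0.12,4.6,0],[0,0,0]],[[0.12,4.6,0],[0,0,0]],[[0,0,0],[0,0,0]],[[0,0,0],[0,0,0]]]' -0.15
python3 - <<'E'
from h import *
c=snap("wrist","w4.png");np.savez("w4.npz",**c);t=snap("top","t4.png",(235,150,345,225),7);np.savez("t4.npz",**t);s=snap("side","s4.png",(285,135,355,215),7);np.savez("s4.npz",**s)
s=read_state();print(s["position"],s["opening"])
E
```

```text
time_s: 8.15
position: [0.5772, -0.023, 0.225]
tcp_rot: [[0.992, -0.125, -0.001], [-0.125, -0.992, 0.001], [-0.001, -0.001, -1.0]]
force: [-1.4, 1.1, -0.7]
opening: 0.53
[ 0.57744955 -0.02067845  0.22525333] 0.5645369713807337
```

View pics/w4.png

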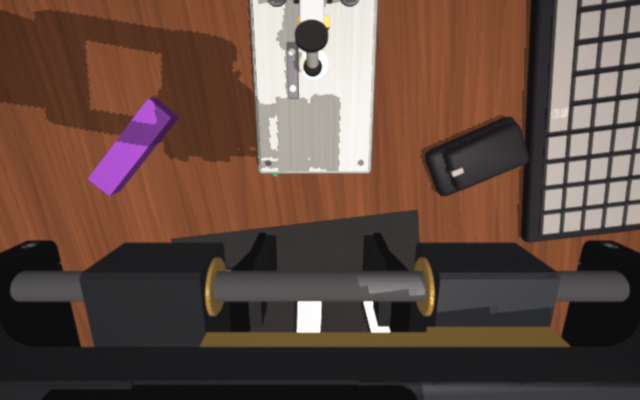

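View pics/t4.png

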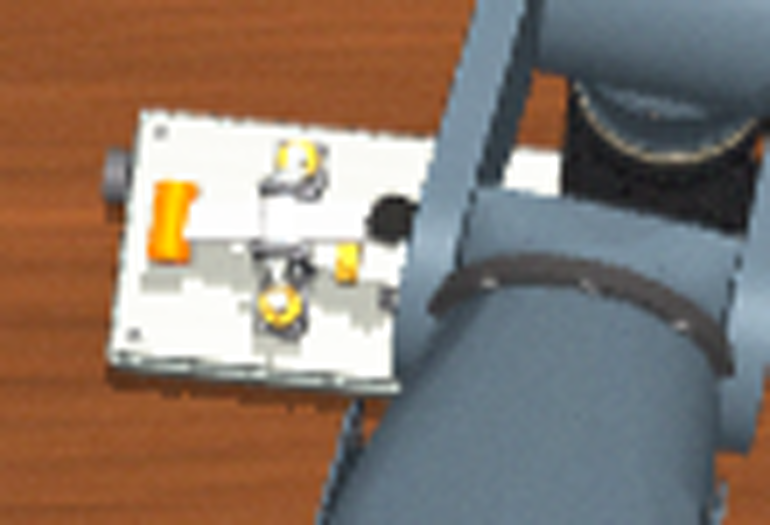

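```bash
python3 - <<'E'
import cv2
a=cv2.imread("pics/w4.png")[0:180,240:385];cv2.imwrite("pics/w4z.png",cv2.resize(a[:, :],None,fx=4.1,fy=3.3,interpolation=cv2.INTER_CUBIC))
E
```

```text
(no output)
```

View pics/w4z.png

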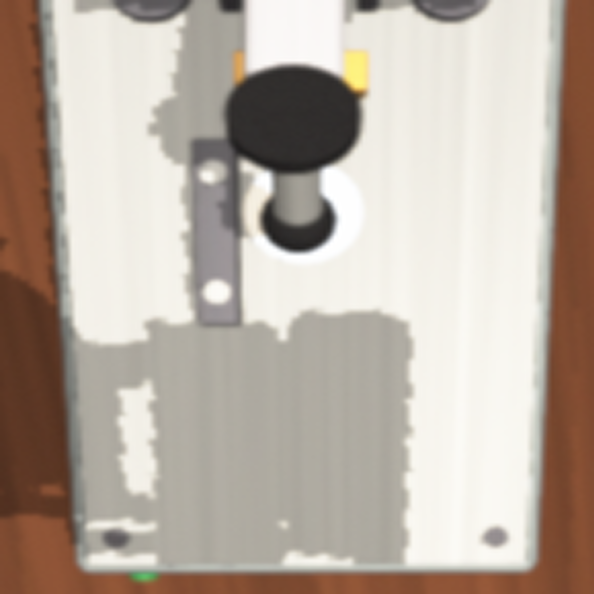

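```bash
python3 - <<'E'
from h import *
c=dict(np.load("w4.npz"))
f=lambda zx,zy:(240+(zx+.5)/4.1-.5,(zy+.5)/3.3-.5)
P={}
for n,zx,zy,z in(("cornL",79,571,.04),("cornR",537,571,.04),("fenceFront",240,325,.054),("fenceRear",237,140,.054),("stopR",357,95,.04),("stopL",240,83,.04),("window",303,205,.04),("screwL",116,538,.04),("screwR",495,537,.04)):
    P[n]=ray(c,f(zx,zy),z);print(n,P[n].round(4))
L,R=P["cornL"],P["cornR"];d=R-L;print(np.linalg.norm(d),np.degrees(np.arctan2(d[1],d[0])))
d=P["screwR"]-P["screwL"];print(np.degrees(np.arctan2(d[1],d[0])))
d=P["fenceRear"]-P["fenceFront"];print(np.linalg.norm(d),np.degrees(np.arctan2(d[1],d[0])))
xs=np.array([.121,.9927,0]);ys=np.array([-.9927,.121,0])
O=(L+R)/2+.136*xs;print("origin",O)
for n in P: print(n,((P[n]-O)@xs).round(4),((P[n]-O)@ys).round(4))
# blue sample again from wrist side: tool x aligned?
E
```

```text
cornL [ 0.5128 -0.0089  0.04  ]
cornR [ 0.6314 -0.0238  0.04  ]
fenceFront [0.5662 0.0609 0.054 ]
fenceRear [0.5726 0.1101 0.054 ]
stopR [0.6014 0.1208 0.04  ]
stopL [0.5749 0.1273 0.04  ]
window [0.5851 0.0931 0.04  ]
screwL [5.242e-01 5.000e-04 4.000e-02]
screwR [ 0.6215 -0.0114  0.04  ]
0.11949094987123889 -7.155593566219181
-6.968392972336682
0.04957563416430217 82.60085750399595
origin [0.58856949 0.11863744 0.04      ]
cornL -0.1358 0.0597
cornR -0.1362 -0.0597
fenceFront -0.06 0.0152
fenceRear -0.0104 0.0148
stopR 0.0037 -0.0125
stopL 0.007 0.0147
window -0.0257 0.0003
screwL -0.1251 0.0496
screwR -0.1251 -0.0485
```

```bash
python3 -m crank '[[[1.28,3.7,0],[0,0,0]],[[1.28,3.7,0],[0,0,0]],[[1.28,3.7,0],[0,0,0]],[[1.28,3.7,0],[0,0,0]],[[1.28,3.7,0],[0,0,0]],[[1.28,3.7,0],[0,0,0]],[[1.28,3.7,0],[0,0,0]],[[0,0,0],[0,0,-0.128]],[[0,0,0],[0,0,-0.128]],[[0,0,0],[0,0,0]],[[0,0,0],[0,0,0]]]' -0.15
python3 - <<'E'
from h import *
c=snap("wrist","w5.png");np.savez("w5.npz",**c)
s=read_state();print(s["position"],s["opening"])
im=c["pixels"];hsv=cv2.cvtColor(im,cv2.COLOR_RGB2HSV)
m=((hsv[...,0]>95)&(hsv[...,0]<125)&(hsv[...,1]>120)&(hsv[...,2]>90)).astype(np.uint8)
for k in cv2.findContours(m,0,2)[0]:
    if cv2.contourArea(k)>100: print(cv2.boundingRect(k),cv2.minAreaRect(k))
E
```

```text
time_s: 9.4
position: [0.6356, -0.2884, 0.2253]
tcp_rot: [[0.991, 0.133, -0.0], [0.133, -0.991, 0.0], [-0.0, -0.0, -1.0]]
force: [-0.2, -0.4, -0.6]
opening: 0.578
[ 0.63554626 -0.2885904   0.2254144 ] 0.5755343221028665
(309, 144, 29, 30) ((323.0, 158.5), (29.0, 28.0), 90.0)
```

View pics/w5.png

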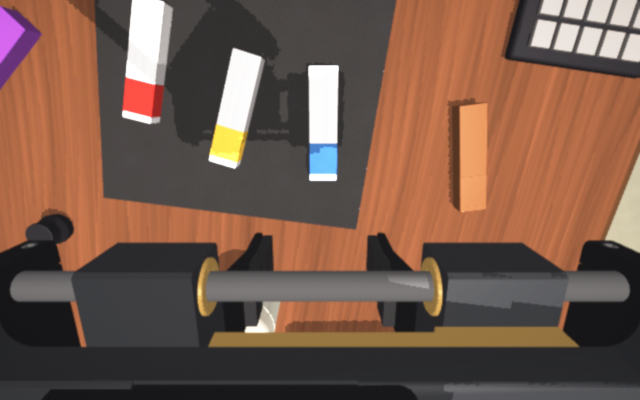

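```bash
python3 - <<'E'
from h import *
c=dict(np.load("w5.npz"));im=c["pixels"];hsv=cv2.cvtColor(im,cv2.COLOR_RGB2HSV)
m=(im.max(2)>130).astype(np.uint8);m[:, :295]=0;m[:,350:]=0;m[:50]=0;m[195:]=0
k=max(cv2.findContours(m,0,2)[0],key=cv2.contourArea);print(cv2.boundingRect(k))
for r in range(66,182,8):
    q=np.where(m[r])[0];
    if len(q): print(r,q.min(),q.max())
W=np.array([ray(c,p[0],.024)[:2] for p in k],np.float32)
print(cv2.minAreaRect(W))
b=((hsv[...,0]>95)&(hsv[...,0]<125)&(hsv[...,1]>120)&(hsv[...,2]>90)).astype(np.uint8);b[:, :300]=0;b[:,350:]=0
k=max(cv2.findContours(b,0,2)[0],key=cv2.contourArea)
W=np.array([ray(c,p[0],.024)[:2] for p in k],np.float32);r=cv2.minAreaRect(W);print("blue",r)
s=read_state();R=np.array(s["tcp_rot"]);print("blue in tool",R.T@(np.r_[r[0],.024]-s["position"]))
print(cv2.resize(im[55:190,295:350],None,fx=1,fy=1).shape)
cv2.imwrite("pics/w5z.png",cv2.resize(im[55:190,295:350,::-1],None,fx=4.4,fy=4.4,interpolation=cv2.INTER_CUBIC))
E
```

```text
(308, 65, 31, 116)
66 308 338
74 308 338
82 309 338
90 309 337
98 309 337
106 309 337
114 309 337
122 309 337
130 309 337
138 309 337
146 310 336
154 309 337
162 309 337
170 309 336
178 309 336
((0.6314817070960999, -0.23373866081237793), (0.031357236206531525, 0.1207270547747612), 7.689449310302734)
blue ((0.6363751292228699, -0.2695002853870392), (0.03101506642997265, 0.032220806926488876), 7.1347575187683105)
blue in tool [ 0.003407   -0.01875454  0.20141881]
(135, 55, 3)
```

View pics/w5z.png

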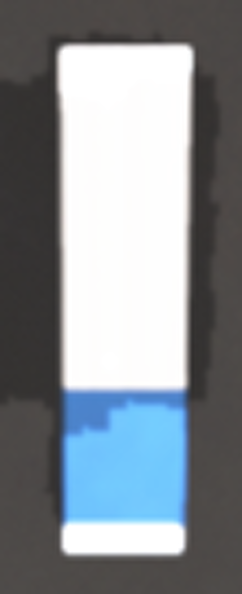

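```bash
python3 -m crank '[[[0.34,-1.3,0],[0,0,0]],[[0,0,4],[0,0,0]],[[0,0,4],[0,0,0]],[[0,0,4],[0,0,0]],[[0,0,4],[0,0,0]],[[0,0,2.5],[0,0,0]],[[0,0,0],[0,0,0]],[[0,0,0],[0,0,0]]]'
python3 - <<'E'
from h import *
c=snap("wrist","w6.png");s=read_state();print(s["position"],s["tcp_rot"][:2,0])
E
```

```text
time_s: 10.25
position: [0.6372, -0.2758, 0.0409]
tcp_rot: [[0.991, 0.134, 0.0], [0.134, -0.991, 0.0], [0.0, -0.0, -1.0]]
force: [0.4, -0.6, 0.4]
opening: 0.574
[ 0.6380581  -0.27661129  0.04218594] [0.99100103 0.13383564]
```

View pics/w6.png

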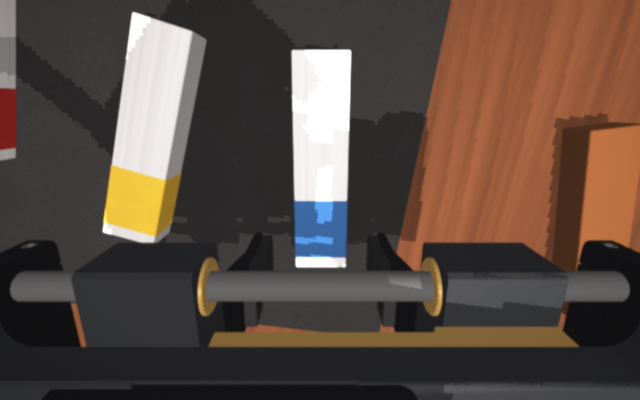

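```bash
python3 -m crank '[[[0,0,2],[0,0,0]],[[0,0,1.2],[0,0,0]],[[0,0,0.3],[0,0,0]],[[0,0,0],[0,0,0]],[[0,0,0],[0,0,0]]]'
python3 -m crank '[[[0,0,0],[0,0,0]],[[0,0,0],[0,0,0]],[[0,0,0],[0,0,0]],[[0,0,0],[0,0,0]],[[0,0,0],[0,0,0]],[[0,0,0],[0,0,0]]]' 0.6
```

```text
time_s: 10.8
position: [0.6373, -0.277, 0.0065]
tcp_rot: [[0.991, 0.134, 0.001], [0.134, -0.991, -0.001], [0.001, 0.001, -1.0]]
force: [-0.3, -0.2, 0.1]
opening: 0.576
time_s: 11.4
position: [0.637, -0.2768, 0.0059]
tcp_rot: [[0.991, 0.134, 0.001], [0.134, -0.991, -0.0], [0.001, 0.0, -1.0]]
force: [-0.2, 0.0, 1.6]
opening: 0.345
```

```bash
python3 -m crank '[[[0,0,-0.5],[0,0,0]],[[0,0,-2],[0,0,0]],[[0,0,-4],[0,0,0]],[[0,0,-3.5],[0,0,0]],[[0,0,0],[0,0,0.129]],[[0,0,0],[0,0,0.129]]]'
python3 -m crank '[[[-1.2,-2.8,0],[0,0,0]],[[-1.57,-3.7,0],[0,0,0]],[[-1.57,-3.7,0],[0,0,0]],[[-1.57,-3.7,0],[0,0,0]],[[-1.57,-3.7,0],[0,0,0]],[[-1.2,-2.8,0],[0,0,0]],[[-0.8,-1.8,0],[0,0,0]],[[0,0,0],[0,0,0]],[[0,0,0],[0,0,0]]]'
python3 - <<'E'
from h import *
c=snap("wrist","w7.png");np.savez("w7.npz",**c);s=read_state();print(s["position"],s["tcp_rot"][:,0],s["opening"],s["force"])
E
```

```text
time_s: 12.0
position: [0.6372, -0.2771, 0.1074]
tcp_rot: [[0.992, -0.129, 0.002], [-0.129, -0.992, -0.002], [0.002, 0.001, -1.0]]
force: [-0.3, -0.2, -2.6]
opening: 0.34
time_s: 12.9
position: [0.5707, -0.0451, 0.1057]
tcp_rot: [[0.992, -0.123, 0.001], [-0.123, -0.992, -0.001], [0.001, 0.001, -1.0]]
force: [0.1, -0.6, -1.2]
opening: 0.341
[ 0.57114709 -0.04572564  0.10573483] [ 0.99228483 -0.12396705  0.00172983] 0.34472389211771204 [ 0.36112312 -0.17050172 -2.34751455]
```

View pics/w7.png

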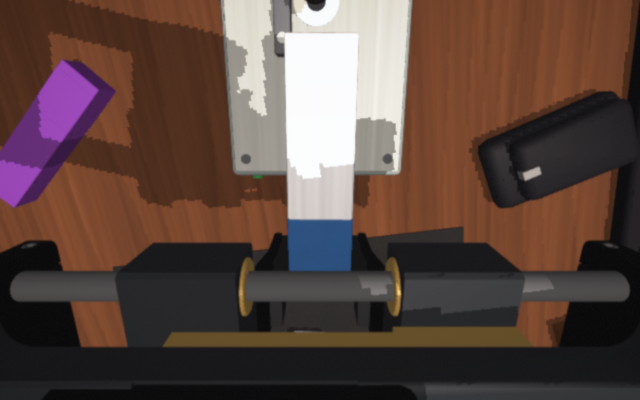

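```bash
python3 -m crank '[[[0,0,2.5],[0,0,0]],[[0,0,2],[0,0,0]],[[0,0,1.2],[0,0,0]],[[0,0,0],[0,0,0]],[[0,0,0],[0,0,0]]]'
python3 - <<'E'
from h import *
c=snap("wrist","w8.png");np.savez("w8.npz",**c);snap("side","s8.png",(285,120,385,230),5);s=read_state();print(s["position"],s["tcp_rot"][:,0],s["opening"],s["force"],s["moment"])
E
```

```text
time_s: 13.45
position: [0.5707, -0.0455, 0.0486]
tcp_rot: [[0.992, -0.125, 0.001], [-0.125, -0.992, -0.0], [0.001, 0.0, -1.0]]
force: [-0.1, 0.5, -1.8]
opening: 0.343
[ 0.57104829 -0.04522563  0.04937938] [ 0.99226833 -0.12409442  0.00203416] 0.33857123309666776 [-0.35415823 -0.25611608 -1.63272264] [-0.19978544  0.04233667  0.008152  ]
```

View pics/w8.png

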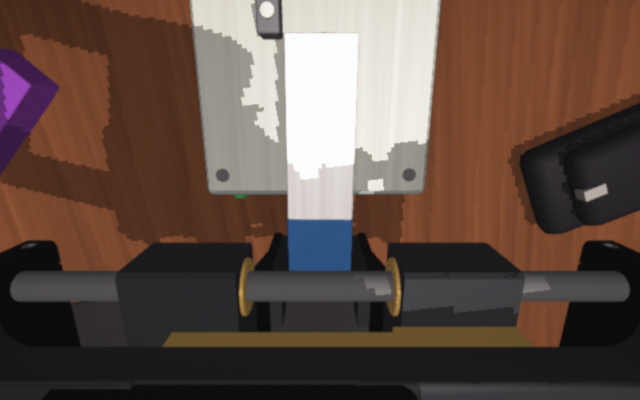

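View pics/s8.png

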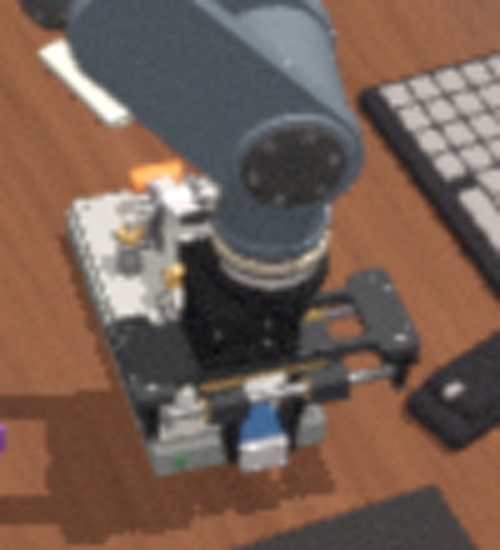

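```bash
python3 -m crank '[[[0,0,0.1],[0,0,0]],[[0,0,0.1],[0,0,0]],[[0,0,0.1],[0,0,0]]]';  python3 -m crank '[[[0,0,0.05],[0,0,0]],[[0,0,0],[0,0,0]]]'; python3 -m crank '[[[0,0,0.05],[0,0,0]],[[0,0,0],[0,0,0]]]'
```

```text
time_s: 13.85
position: [0.5704, -0.0446, 0.0459]
tcp_rot: [[0.992, -0.123, 0.001], [-0.123, -0.992, -0.0], [0.001, 0.0, -1.0]]
force: [-0.3, 0.5, -2.4]
opening: 0.338
time_s: 14.05
position: [0.5701, -0.0446, 0.045]
tcp_rot: [[0.992, -0.124, -0.0], [-0.124, -0.992, 0.0], [-0.0, -0.0, -1.0]]
force: [-0.2, 0.0, -1.8]
opening: 0.343
time_s: 14.25
position: [0.5701, -0.0446, 0.0445]
tcp_rot: [[0.992, -0.124, -0.0], [-0.124, -0.992, 0.0], [-0.0, -0.0, -1.0]]
force: [-0.0, 0.5, -1.8]
opening: 0.343
```

```bash
python3 -m crank '[[[0,0,0.05],[0,0,0]],[[0,0,0],[0,0,0]]]';  python3 -m crank '[[[0,0,0.05],[0,0,0]],[[0,0,0],[0,0,0]]]'; 
```

```text
time_s: 14.45
position: [0.5701, -0.0447, 0.044]
tcp_rot: [[0.992, -0.124, 0.0], [-0.124, -0.992, 0.0], [0.0, -0.0, -1.0]]
force: [0.8, -0.1, -1.5]
opening: 0.339
time_s: 14.65
position: [0.5701, -0.0447, 0.0438]
tcp_rot: [[0.992, -0.124, 0.0], [-0.124, -0.992, -0.0], [0.0, 0.0, -1.0]]
force: [-0.7, 0.4, 0.1]
opening: 0.342
```

```bash
python3 -m crank '[[[0,-0.5,0],[0,0,0]],[[0,-0.8,0],[0,0,0]],[[0,-0.8,0],[0,0,0]],[[0,-0.8,0],[0,0,0]],[[0,-0.8,0],[0,0,0]],[[0,-0.7,0],[0,0,0]],[[0,-0.5,0],[0,0,0]],[[0,0,0],[0,0,0]]]'
python3 - <<'E'
from h import *
c=snap("wrist","w9.png");np.savez("w9.npz",**c);snap("side","s9.png",(285,120,385,230),5);s=read_state();print(s["position"],s["tcp_rot"][:,0],s["opening"],s["force"],s["moment"])
E
```

```text
time_s: 15.45
position: [0.5765, 0.0052, 0.0438]
tcp_rot: [[0.992, -0.123, 0.001], [-0.123, -0.992, 0.001], [0.001, -0.001, -1.0]]
force: [0.2, 1.8, 4.9]
opening: 0.342
[0.57651481 0.00517349 0.04380791] [ 9.92234881e-01 -1.24376186e-01  7.11051643e-04] 0.3418177234472199 [1.14911459 4.02666335 4.38810002] [ 0.49059883 -0.05041272  0.02227541]
```

View pics/w9.png

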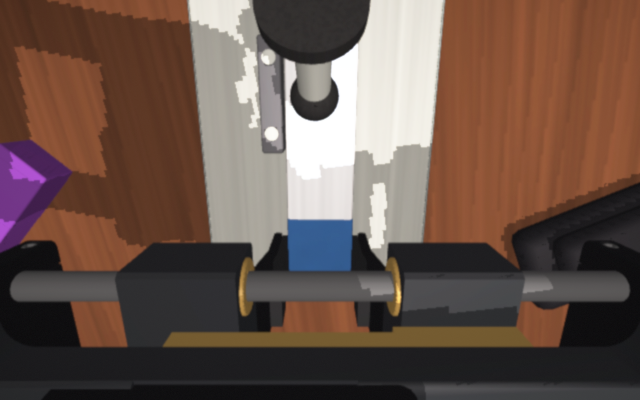

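```bash
python3 -m crank '[[[0,0,-0.03],[0,0,0]],[[0,0,0],[0,0,0]]]'; python3 -m crank '[[[0,-0.3,0],[0,0,0]],[[0,-0.3,0],[0,0,0]],[[0,0,0],[0,0,0]]]'
python3 - <<'E'
from h import *
s=read_state();print(s["position"],s["force"],s["moment"])
E
```

```text
time_s: 15.75
position: [0.5762, 0.0044, 0.0438]
tcp_rot: [[0.992, -0.124, 0.0], [-0.124, -0.992, 0.001], [-0.0, -0.001, -1.0]]
force: [1.2, 2.7, 3.3]
opening: 0.342
time_s: 16.05
position: [0.5769, 0.0096, 0.0438]
tcp_rot: [[0.992, -0.124, -0.0], [-0.124, -0.992, -0.001], [-0.0, 0.001, -1.0]]
force: [-0.1, -1.8, 3.0]
opening: 0.344
[0.57690667 0.00958357 0.04381709] [-0.05721696 -1.79633144  2.95691876] [-0.50826686  0.06142184 -0.05061291]
```

```bash
python3 -m crank '[[[0,-0.2,0],[0,0,0]],[[0,-0.2,0],[0,0,0]],[[0,-0.2,0],[0,0,0]]]'; python3 -m crank '[[[0,-0.1,0],[0,0,0]],[[0,-0.1,0],[0,0,0]]]'
```

```text
time_s: 16.35
position: [0.5776, 0.0158, 0.0438]
tcp_rot: [[0.992, -0.124, -0.0], [-0.124, -0.992, -0.0], [-0.0, 0.0, -1.0]]
force: [-0.7, -2.9, 3.0]
opening: 0.339
time_s: 16.55
position: [0.5779, 0.0179, 0.0438]
tcp_rot: [[0.992, -0.123, -0.0], [-0.123, -0.992, -0.0], [-0.0, 0.0, -1.0]]
force: [-0.9, -5.0, 2.1]
opening: 0.342
```

```bash
python3 -m crank '[[[0,-0.05,0],[0,0,0]],[[0,-0.05,0],[0,0,0]]]'; python3 -m crank '[[[0,-0.05,0],[0,0,0]]]'
```

```text
time_s: 16.75
position: [0.5779, 0.018, 0.0438]
tcp_rot: [[0.992, -0.123, -0.0], [-0.123, -0.992, -0.002], [-0.0, 0.002, -1.0]]
force: [-1.3, -7.3, 2.2]
opening: 0.344
time_s: 16.85
position: [0.5779, 0.018, 0.0438]
tcp_rot: [[0.992, -0.123, -0.001], [-0.123, -0.992, -0.002], [-0.0, 0.002, -1.0]]
force: [-0.6, -8.5, 3.1]
opening: 0.342
```

```bash
python3 -m crank '[[[0,0.05,0],[0,0,0]],[[0,0,0],[0,0,0]]]';python3 - <<'E'
from h import *
c=snap("wrist","w10.png",(200,0,440,280),2.1);np.savez("w10.npz",**c);t=snap("top","t10.png",(235,150,345,225),7);snap("side","s10.png",(285,120,385,230),5)
E
```

```text
time_s: 17.05
position: [0.5779, 0.018, 0.0438]
tcp_rot: [[0.992, -0.123, -0.0], [-0.123, -0.992, -0.001], [-0.0, 0.001, -1.0]]
force: [-1.5, -5.6, 4.2]
opening: 0.347
```

View pics/w10.png

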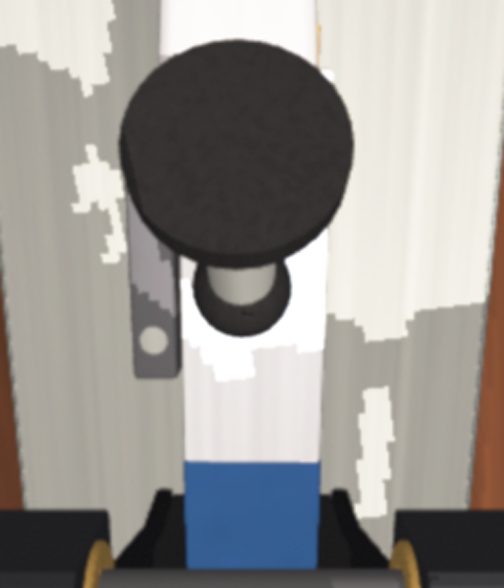

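View pics/t10.png

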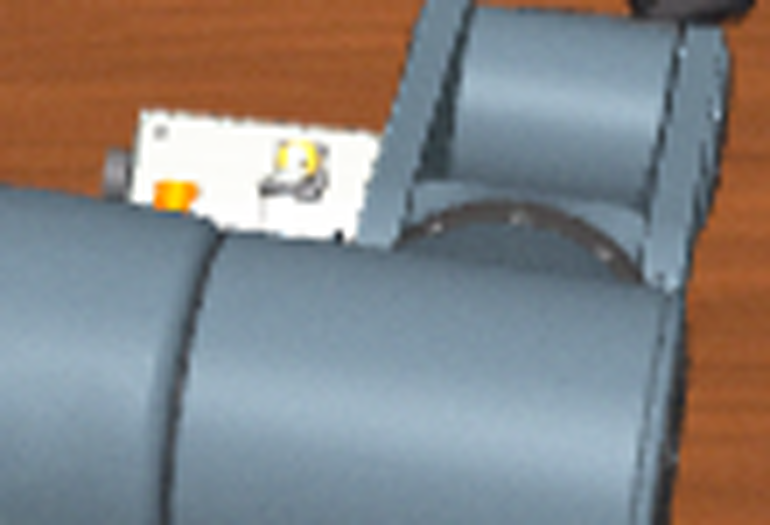

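View pics/s10.png

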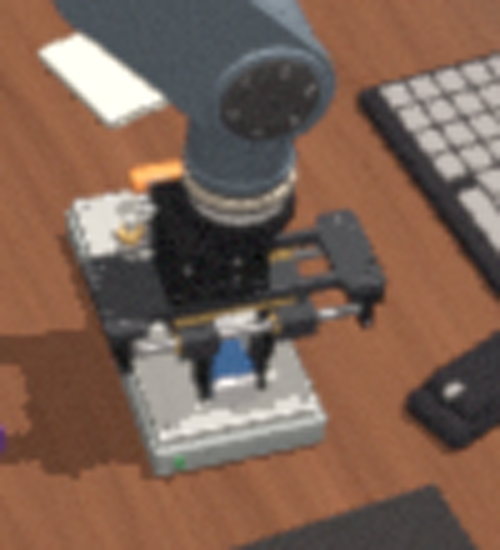

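```bash
python3 -m crank '[[[-0.05,0,0],[0,0,0]],[[-0.05,0,0],[0,0,0]],[[0,0,0],[0,0,0]]]';python3 -m crank '[[[-0.05,0,0],[0,0,0]],[[0,0,0],[0,0,0]]]'
```

```text
time_s: 17.5
position: [0.5778, 0.018, 0.0438]
tcp_rot: [[0.992, -0.123, 0.002], [-0.123, -0.992, -0.001], [0.002, 0.001, -1.0]]
force: [1.4, -6.2, 2.1]
opening: 0.343
time_s: 17.7
position: [0.5777, 0.018, 0.0439]
tcp_rot: [[0.992, -0.124, 0.002], [-0.124, -0.992, -0.001], [0.003, 0.001, -1.0]]
force: [1.1, -5.9, 1.1]
opening: 0.343
```

```bash
python3 -m crank '[[[-0.05,0,0],[0,0,0]],[[-0.05,0,0],[0,0,0]],[[0,0,0],[0,0,0]]]';python3 -m crank '[[[-0.05,0,0],[0,0,0]],[[-0.05,0,0],[0,0,0]],[[0,0,0],[0,0,0]]]'
python3 - <<'E'
from h import *
c=snap("wrist","w11.png",(200,0,440,280),2.1);np.savez("w11.npz",**c);s=read_state();print(s["position"],s["force"],s["moment"],s["tcp_rot"])
E
```

```text
time_s: 18.0
position: [0.5774, 0.018, 0.0439]
tcp_rot: [[0.992, -0.125, 0.004], [-0.125, -0.992, -0.001], [0.004, 0.001, -1.0]]
force: [1.9, -5.9, 0.2]
opening: 0.341
time_s: 18.3
position: [0.5771, 0.018, 0.044]
tcp_rot: [[0.992, -0.125, 0.005], [-0.125, -0.992, -0.001], [0.005, 0.001, -1.0]]
force: [2.8, -5.9, -1.3]
opening: 0.345
[0.5770633  0.01801252 0.04391643] [ 3.46708769 -6.50857883 -0.79066685] [-1.13251517 -0.48933432 -0.33017157] [[ 9.92115744e-01 -1.25218780e-01  5.15816501e-03]
 [-1.25212815e-01 -9.92128825e-01 -1.46478295e-03]
 [ 5.30098253e-03  8.07365864e-04 -9.99985624e-01]]
```

View pics/w11.png

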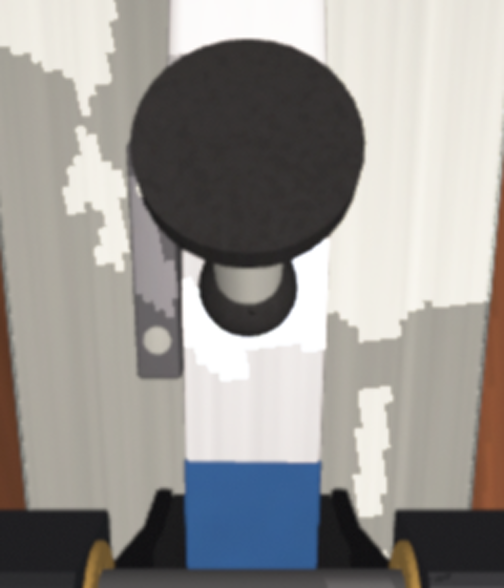

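```bash
python3 -m crank '[[[0,0.1,0],[0,0,0]],[[0,0.05,0],[0,0,0]],[[0,0,0],[0,0,0]]]';python3 -m crank '[[[-0.05,0,0],[0,0,0]],[[0,0,0],[0,0,0]]]';python3 -m crank '[[[-0.05,0,0],[0,0,0]],[[0,0,0],[0,0,0]]]'
```

```text
time_s: 18.65
position: [0.5759, 0.0181, 0.0439]
tcp_rot: [[0.992, -0.125, 0.003], [-0.125, -0.992, 0.0], [0.003, -0.001, -1.0]]
force: [4.9, -0.6, -2.2]
opening: 0.339
time_s: 18.85
position: [0.5759, 0.0181, 0.0439]
tcp_rot: [[0.992, -0.124, 0.004], [-0.124, -0.992, 0.0], [0.004, -0.001, -1.0]]
force: [6.2, -0.8, -2.5]
opening: 0.345
time_s: 19.05
position: [0.5759, 0.0181, 0.044]
tcp_rot: [[0.992, -0.125, 0.006], [-0.125, -0.992, -0.0], [0.005, -0.001, -1.0]]
force: [6.5, -0.7, -3.3]
opening: 0.347
```

```bash
python3 -m crank '[[[0.1,-0.05,0],[0,0,0]],[[0.05,-0.05,0],[0,0,0]],[[0,0,0.03],[0,0,0]],[[0,0,0],[0,0,0]],[[0,0,0],[0,0,0]]]'
python3 - <<'E'
from h import *
c=snap("wrist","w12.png",(200,0,440,280),2.1);np.savez("w12.npz",**c);s=read_state();print(s["position"],s["force"],s["moment"],s["tcp_rot"])
E
```

```text
time_s: 19.55
position: [0.576, 0.0181, 0.0438]
tcp_rot: [[0.992, -0.124, 0.002], [-0.124, -0.992, -0.001], [0.002, 0.001, -1.0]]
force: [3.7, -4.0, 0.5]
opening: 0.345
[0.57600488 0.01812534 0.04382642] [ 4.23099569 -3.26068235  0.21108778] [-0.71638024 -0.55179273 -0.20460651] [[ 9.92329711e-01 -1.23599876e-01  2.19437632e-03]
 [-1.23597799e-01 -9.92331831e-01 -1.05858371e-03]
 [ 2.30839028e-03  7.79243988e-04 -9.99997032e-01]]
```

View pics/w12.png

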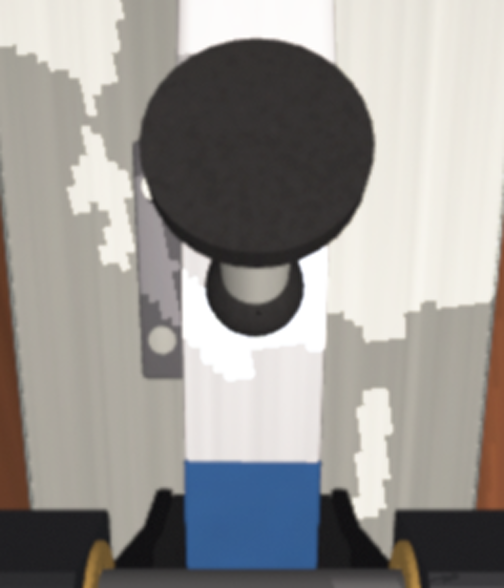

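```bash
python3 - <<'E'
from h import *
c=dict(np.load("w12.npz"))
f=lambda zx,zy:(200+(zx+.5)/2.1-.5,(zy+.5)/2.1-.5)
A=ray(c,f(183,378),.054);B=ray(c,f(185,462),.062);B2=ray(c,f(320,462),.062)
xs=np.array([.1236,.9923,0]);ys=np.array([-.9923,.1236,0])
print((B-A)@xs,(B-A)@ys,np.linalg.norm(B-B2),A,B)
E
```

```text
-0.017158866091219162 -0.0007114876159105191 0.02977387861211294 [0.56527258 0.06121033 0.054     ] [0.56385766 0.04409456 0.062     ]
```

```bash
python3 - <<'E'
from h import *
t=dict(np.load("t4.npz"));w=dict(np.load("w4.npz"))
im=cv2.imread("pics/t3.png");cv2.imwrite("pics/t3z.png",cv2.resize(im[180:360,230:510],None,fx=2.8,fy=2.8,interpolation=cv2.INTER_NEAREST))
a=w["pixels"][0:60,270:350,::-1];cv2.imwrite("pics/w4y.png",cv2.resize(a,None,fx=9,fy=9,interpolation=cv2.INTER_NEAREST))
E
```

```text
(no output)
```

View pics/t3z.png

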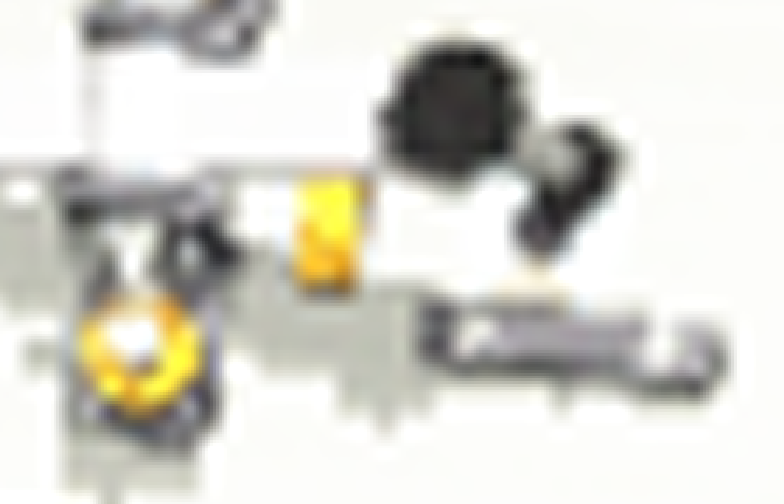

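View pics/w4y.png

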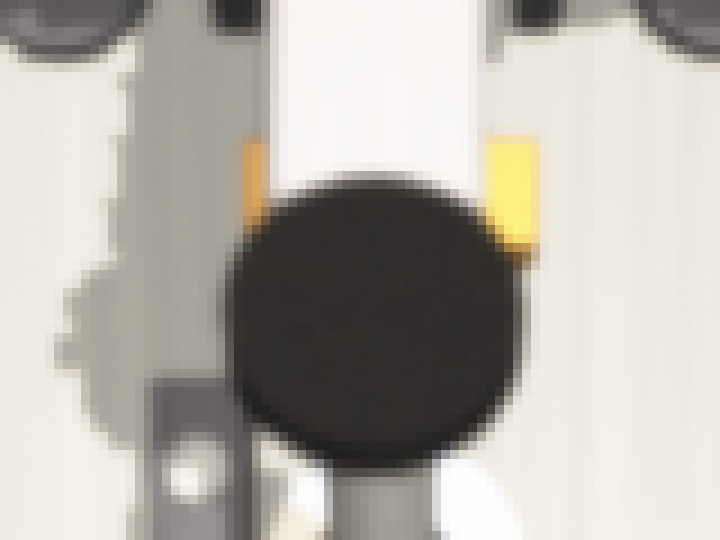

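```bash
python3 - <<'E'
from h import *
w=dict(np.load("w4.npz"))
xs=np.array([.1236,.9923,0]);O=np.array([.5886,.1186,0])
for n,u,v,z in(("stop top edge",329,27.2-.5,.054),("stop bottom",329,29.3-.5,.04),("fence rear top",290,42.2-.5,.054),("fence front",296,325/3.3-.5,.054),("front edge",310,571/3.3-.5,.04)):
    print(n,(ray(w,(u,v),z)-O)@xs)
E
```

```text
stop top edge 0.002410396645368801
stop bottom 0.0034958594450722443
fence rear top -0.010087927834280657
fence front -0.059846408335959084
front edge -0.1357986470105067
```

```bash
python3 -m crank '[[[0,0,0],[0,0,0]],[[0,0,0],[0,0,0]],[[0,0,0],[0,0,0]],[[0,0,0],[0,0,0]]]' -0.15
python3 -m crank '[[[0,0,-1],[0,0,0]],[[0,0,-3],[0,0,0]],[[0,1.5,0],[0,0,0]],[[0,2.5,0],[0,0,0]],[[0,0,0],[0,0,0]],[[0,0,0],[0,0,0]]]' 
python3 - <<'E'
from h import *
c=snap("wrist","w13.png",(200,0,440,280),2.1);np.savez("w13.npz",**c);s=read_state();print(s["position"],s["force"])
E
```

```text
time_s: 20.0
position: [0.5736, 0.0193, 0.0431]
tcp_rot: [[0.992, -0.123, -0.003], [-0.123, -0.992, 0.001], [-0.003, -0.0, -1.0]]
force: [0.2, -0.3, 0.8]
opening: 0.554
time_s: 20.6
position: [0.5696, -0.0214, 0.0836]
tcp_rot: [[0.992, -0.125, -0.001], [-0.125, -0.992, 0.0], [-0.001, -0.0, -1.0]]
force: [-0.1, -0.2, 0.6]
opening: 0.571
[ 0.56964139 -0.02091929  0.0834489 ] [-0.65202757  0.2883173  -0.17546569]
```

View pics/w13.png

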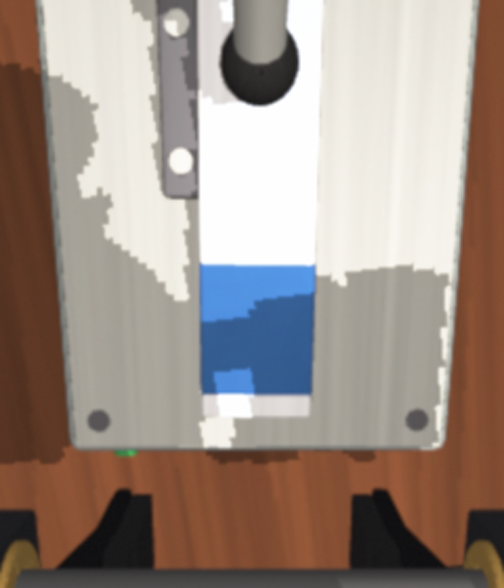

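```bash
python3 - <<'E'
from h import *
c=dict(np.load("w13.npz"));f=lambda zx,zy:(200+(zx+.5)/2.1-.5,(zy+.5)/2.1-.5)
xs=np.array([.1236,.9923,0]);O=(ray(c,f(80,447),.04)+ray(c,f(440,447),.04))/2+.136*xs;print(O)
ys=np.array([-.9923,.1236,0])
for n,zx,zy,z in(("end",255,417,.062),("band1",258,395,.062),("band2",258,265,.062),("fenceFront",198,197,.054),("sideL",201,300,.062),("sideR",315,300,.062)):
    d=ray(c,f(zx,zy),z)-O;print(n,d@xs,d@ys)
E
```

```text
[0.58944773 0.12061844 0.04      ]
end -0.12005528717319558 0.0016411559871375631
band1 -0.11380715831542941 0.0008170930448796214
band2 -0.07904775296193431 0.0008379058948563477
fenceFront -0.06193121681978729 0.01662337392921809
sideL -0.08802852915262477 0.01584022531133266
sideR -0.08808667037605797 -0.01417377040559915
```

```bash
python3 -m crank '[[[0.15,0.2,0],[0,0,0]],[[0,0,0],[0,0,0]],[[0,0,0],[0,0,0]],[[0,0,0],[0,0,0]],[[0,0,1.5],[0,0,0]],[[0,0,1.8],[0,0,0]],[[0,0,0],[0,0,0]]]' 1
python3 -m crank '[[[0,-0.3,0],[0,0,0]],[[0,-0.2,0],[0,0,0]],[[0,-0.2,0],[0,0,0]],[[0,-0.1,0],[0,0,0]]]'
```

```text
time_s: 21.35
position: [0.5695, -0.0226, 0.0487]
tcp_rot: [[0.992, -0.123, -0.005], [-0.123, -0.992, 0.001], [-0.005, -0.001, -1.0]]
force: [-0.4, -1.1, -0.5]
opening: 0.042
time_s: 21.75
position: [0.5727, -0.0149, 0.0513]
tcp_rot: [[0.992, -0.123, 0.001], [-0.123, -0.992, -0.0], [0.001, 0.0, -1.0]]
force: [0.5, -0.5, 1.0]
opening: 0.005
```

```bash
python3 -m crank '[[[0,-0.1,0],[0,0,0]],[[0,-0.1,0],[0,0,0]],[[0,-0.1,0],[0,0,0]]]';python3 -m crank '[[[0,-0.1,0],[0,0,0]]]'
```

```text
time_s: 22.05
position: [0.5727, -0.0122, 0.0506]
tcp_rot: [[0.992, -0.124, 0.0], [-0.124, -0.992, -0.0], [0.0, 0.0, -1.0]]
force: [0.3, -0.1, 0.2]
opening: 0.002
time_s: 22.15
position: [0.5727, -0.0112, 0.0506]
tcp_rot: [[0.992, -0.124, -0.0], [-0.124, -0.992, 0.0], [-0.0, -0.0, -1.0]]
force: [-0.6, -0.0, -0.6]
opening: 0.001
```

```bash
python3 -m crank '[[[0,-0.1,0],[0,0,0]],[[0,-0.1,0],[0,0,0]]]';python3 -m crank '[[[0,-0.1,0],[0,0,0]]]'
```

```text
time_s: 22.35
position: [0.5731, -0.0095, 0.0505]
tcp_rot: [[0.992, -0.123, 0.0], [-0.123, -0.992, -0.001], [0.0, 0.001, -1.0]]
force: [0.8, -3.7, -0.4]
opening: 0.006
time_s: 22.45
position: [0.5736, -0.0094, 0.0506]
tcp_rot: [[0.992, -0.123, 0.001], [-0.123, -0.992, -0.002], [0.001, 0.002, -1.0]]
force: [-0.3, -6.5, 0.3]
opening: 0.004
```

```bash
python3 -m crank '[[[0,-0.1,0],[0,0,0]]]';python3 -m crank '[[[0,-0.05,0],[0,0,0]]]';python3 -m crank '[[[0,-0.05,0],[0,0,0]]]'
```

```text
time_s: 22.55
position: [0.574, -0.0094, 0.0507]
tcp_rot: [[0.993, -0.122, 0.001], [-0.122, -0.993, -0.004], [0.002, 0.003, -1.0]]
force: [-0.2, -9.8, 0.1]
opening: 0.008
time_s: 22.65
position: [0.5741, -0.0094, 0.0508]
tcp_rot: [[0.993, -0.122, 0.001], [-0.122, -0.993, -0.004], [0.002, 0.004, -1.0]]
force: [-1.4, -10.2, -0.9]
opening: 0.007
time_s: 22.75
position: [0.5742, -0.0094, 0.0508]
tcp_rot: [[0.993, -0.122, 0.001], [-0.122, -0.993, -0.005], [0.002, 0.005, -1.0]]
force: [-1.8, -12.0, -0.2]
opening: 0.003
```

```bash
python3 -m crank '[[[0,0.3,0],[0,0,0]],[[0,1.2,0],[0,0,0]],[[0,0,-4],[0,0,0]],[[0,0,-4.5],[0,0,0]],[[0,0,-4.5],[0,0,0]],[[0,0,0],[0,0,0]],[[0,0,0],[0,0,0]]]'
python3 - <<'E'
from h import *
f=lambda zx,zy:(200+(zx+.5)/2.1-.5,(zy+.5)/2.1-.5)
for z in(.12,.13,.135):
  for n,zx,zy in(("w10",237,150),("w12",257,150)):
    print(z,ray(dict(np.load(n+".npz")),f(zx,zy),z))
c=snap("wrist","w14.png",(200,0,440,280),2.1);np.savez("w14.npz",**c);s=read_state();print(s["position"],s["force"])
snap("side","s14.png",(285,120,385,230),5)
E
```

```text
time_s: 23.45
position: [0.5718, -0.0214, 0.1817]
tcp_rot: [[0.992, -0.124, 0.002], [-0.124, -0.992, -0.0], [0.002, -0.0, -1.0]]
force: [-0.3, 0.7, 0.1]
opening: 0.004
0.12 [0.58595558 0.10099366 0.12      ]
0.12 [0.58621547 0.10084696 0.12      ]
0.13 [0.5860383  0.10006442 0.13      ]
0.13 [0.58600447 0.09995017 0.13      ]
0.135 [0.58607965 0.0995998  0.135     ]
0.135 [0.58589897 0.09950177 0.135     ]
[ 0.57069424 -0.0211113   0.18016624] [-0.75527897 -0.52421163 -0.34106514]
```

View pics/w14.png

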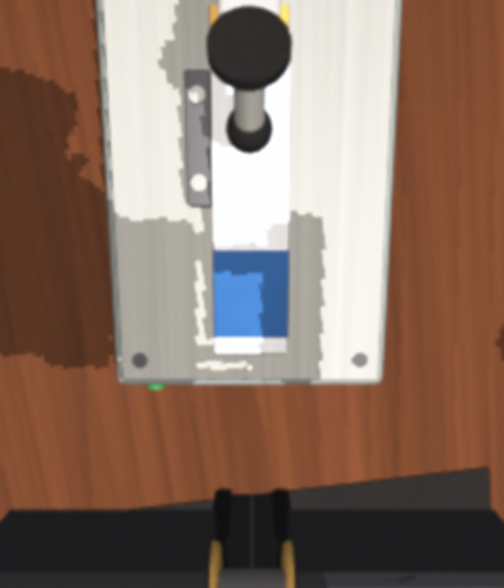

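View pics/s14.png

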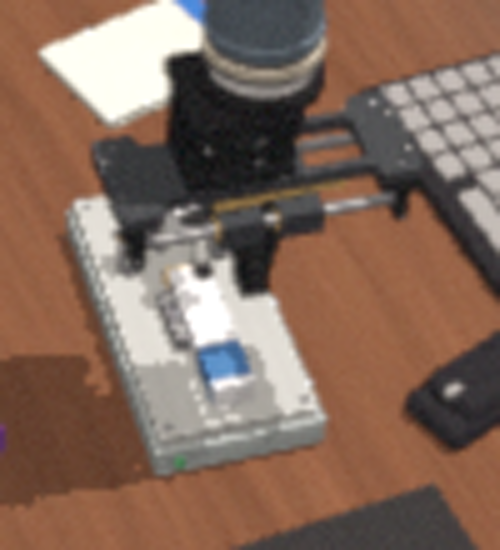

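```bash
python3 -m crank '[[[0,-3,0],[0,0,0]],[[0,-4,0],[0,0,0]],[[0,-3.5,0],[0,0,0]],[[0,-1.5,0],[0,0,0]],[[0,0,0],[0,0,0]],[[0,0,2],[0,0,0]],[[0,0,1.7],[0,0,0]],[[0,0,0],[0,0,0]]]'
python3 - <<'E'
from h import *
c=snap("wrist","w15.png",(200,0,440,280),2.1);snap("side","s15.png",(285,120,385,230),5);s=read_state();print(s["position"],s["force"])
E
```

```text
time_s: 24.35
position: [0.5839, 0.0963, 0.1406]
tcp_rot: [[0.992, -0.125, -0.007], [-0.125, -0.992, -0.001], [-0.007, 0.002, -1.0]]
force: [0.1, 0.2, 0.2]
opening: 0.006
[0.58597875 0.09661457 0.14295271] [ 0.15912092 -0.4195031  -0.93467777]
```

View pics/s15.png

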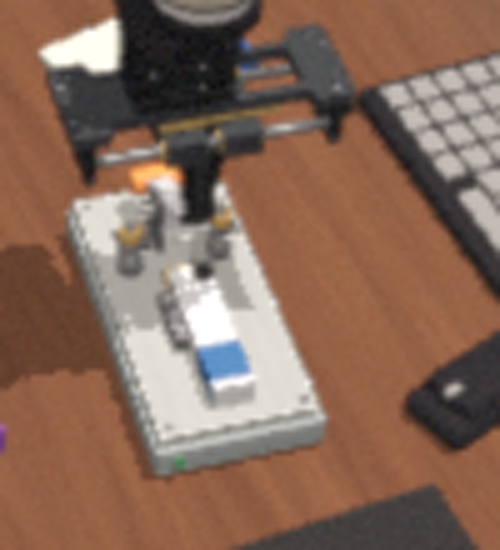

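```bash
python3 -m crank '[[[0,0,0.2],[0,0,0]],[[0,0,0.2],[0,0,0]],[[0,0,0.2],[0,0,0]],[[0,0,0.1],[0,0,0]]]';python3 -m crank '[[[0,0,0.1],[0,0,0]],[[0,0,0.1],[0,0,0]]]';python3 -m crank '[[[0,0,0.1],[0,0,0]],[[0,0,0.1],[0,0,0]]]'
```

```text
time_s: 24.85
position: [0.5864, 0.0979, 0.1367]
tcp_rot: [[0.992, -0.124, 0.0], [-0.124, -0.992, -0.0], [0.0, -0.0, -1.0]]
force: [-0.1, 0.7, 0.4]
opening: 0.01
time_s: 25.05
position: [0.5865, 0.0977, 0.1348]
tcp_rot: [[0.992, -0.123, 0.0], [-0.123, -0.992, -0.001], [0.0, 0.001, -1.0]]
force: [-0.1, -1.3, 1.6]
opening: 0.005
time_s: 25.25
position: [0.5864, 0.0981, 0.1325]
tcp_rot: [[0.992, -0.124, 0.0], [-0.124, -0.992, 0.0], [0.0, -0.0, -1.0]]
force: [-1.0, 0.1, -0.4]
opening: 0.005
```

```bash
python3 -m crank '[[[0,0,0.1],[0,0,0]],[[0,0,0.1],[0,0,0]]]';python3 -m crank '[[[0,0,0.1],[0,0,0]],[[0,0,0.1],[0,0,0]]]'
```

```text
time_s: 25.45
position: [0.5863, 0.098, 0.1303]
tcp_rot: [[0.992, -0.124, -0.0], [-0.124, -0.992, 0.0], [-0.0, -0.0, -1.0]]
force: [-0.3, -0.4, 0.3]
opening: 0.005
time_s: 25.65
position: [0.5863, 0.098, 0.1284]
tcp_rot: [[0.992, -0.124, -0.0], [-0.124, -0.992, 0.0], [-0.0, -0.0, -1.0]]
force: [-0.9, -0.3, 0.1]
opening: 0.004
```

```bash
python3 - <<'E'
from h import *
snap("side","s16.png",(285,120,385,230),5)
c=snap("wrist","w16.png",(200,0,440,280),2.1)
E
```

```text
(no output)
```

View pics/s16.png

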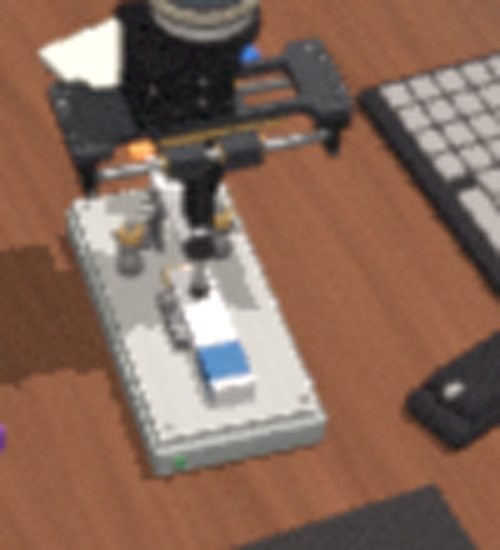

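View pics/w16.png

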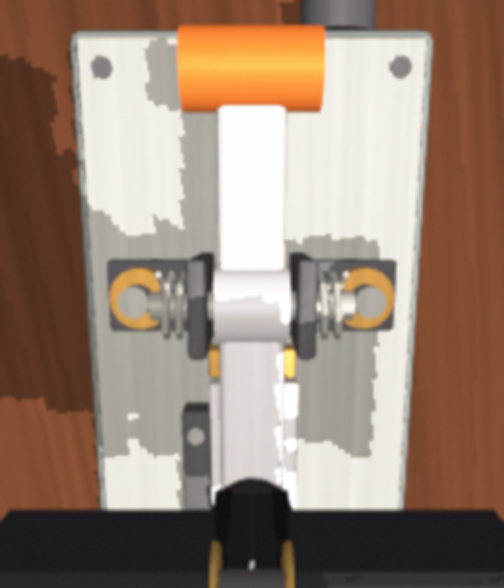

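```bash
python3 -m crank '[[[0,0,-1],[0,0,0]],[[0,0,-3],[0,0,0]],[[0,0,-4],[0,0,0]],[[0,0,-2],[0,0,0]],[[0,0,0],[0,0,0]],[[0,0,0],[0,0,0]]]'
python3 - <<'E'
from h import *
snap("side","s17.png",(285,120,385,230),5)
c=snap("wrist","w17.png",(240,60,400,260),3);snap("top","t17.png")
E
```

```text
time_s: 26.35
position: [0.5863, 0.0979, 0.2291]
tcp_rot: [[0.992, -0.124, 0.001], [-0.124, -0.992, -0.0], [0.001, -0.0, -1.0]]
force: [-0.7, -0.0, -0.3]
opening: 0.004
```

View pics/w17.png

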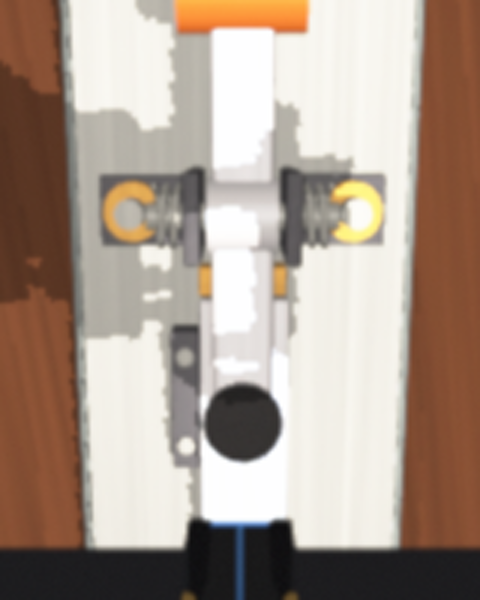

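View pics/s17.png

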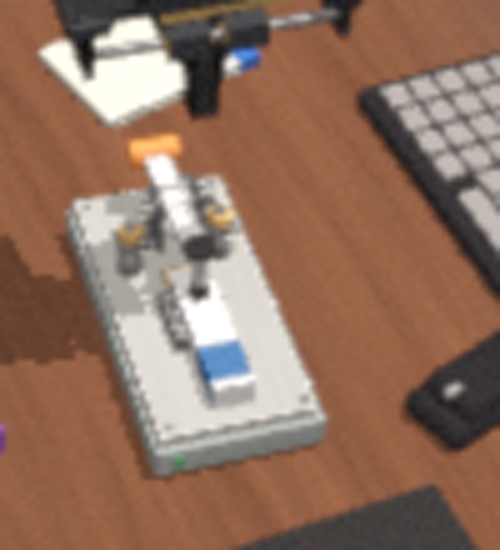

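View pics/t17.png

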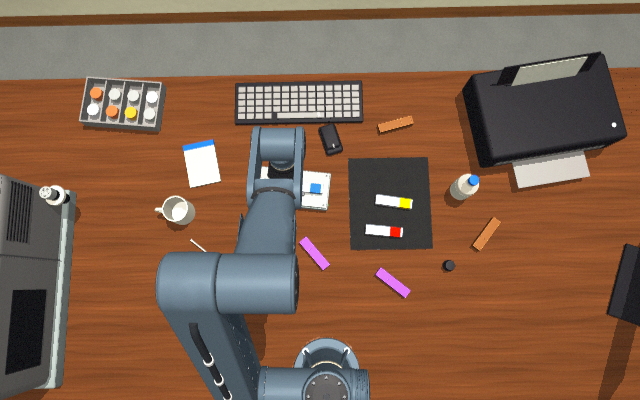

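The nose is closed on the sample. Its bare end meets the brass at about (205–285, 298) in the wrist crop, its side lies along the fence, and the robot is clear of everything, so I'm handing in.

```bash
python3 -c "
from rig import bot;print(bot.hand_in())"
```

```text
the job is handed in; nothing more can be done
None
```

The blue sample is on the measuring stage, bare end against the brass stop, side along the fence, with the nose closed on it. I handed it in at about 26.5 s of the 67 s; no verdict was reported.

- **Tipping the arm:** the thumb roll met the fingers at about z = 108 mm. It took about 7 N at first, falling to nothing, and the nose stayed up when I lifted off.
- **Loading:** I gripped the sample by the blue band, slid it in flat, and pressed it against the fence (up to 6.5 N) and the stop (up to 8.5 N). After letting go I pushed its rear end with closed fingers. The reading reached 12 N, within the 15 N limit, and the sample did not move.
- **Clamping:** the nose went over at about 1.6 N.

**Last checks:**
- **Final pictures:** the bare end is at the brass stop, the side is along the fence, the foot is on the sample and the robot is clear. The other samples and desk things I could see look unmoved by eye. The deburrer was mostly hidden by the robot in that last view.
- **A check that disagreed:** measured from the stage's front edge, the wrist camera put the sample about 2 to 4 mm short of the stop. I put this down to an offset in that edge measurement: the overhead camera's stage position agreed with the sample being fully home, as did the hard contact and the last wrist picture.

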